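# Hold the score-card clip open

### The arm

A 6-joint arm with a two-finger parallel gripper is mounted at the origin on the work surface. World frame = base frame: x ahead of the robot, y to its left, z up, the work surface at z = 0. Lengths are in m, angles in rad, forces in N, time in s.
With the tool pointing down it reaches from about 0.275 to 0.775 m from the base axis. Payload 14.6 kg.
Tool frame: the origin (TCP) lies at the very end of the fingers, on their centre line; the grasp point (between the pads) lies 19 mm behind it; z points along the fingers, y is the line along which they close (so a half turn about z gives the same grasp; the last joint's range is limited). The gripper opens to 85 mm and grips with 20 to 120 N. Pads are 22 mm wide; open, the fingers measure 114 mm over their backs; the gripper's body (76 mm by 85 mm) begins 54 mm behind the grasp point. The pads swing forward as they close: fully open they stand 13 mm farther back than shut.
Start: joints at [1.077, 0.263, -0.048, 1.259, 0, 1.415], TCP at [0.174, 0.495, 0.231] pointing down, gripper open.
Joint ranges: [-2.65, 2.65], [-0.89, 1.7], [-1.18, 1.37], [-2.13, 2.11], [-1.35, 1.29], [-3.14, 3.14]. Speed limits (rad/s): [1.89, 1.89, 2.57, 2.79, 3.14, 3.14].

### API

Orientations are given as a unit quaternion [w, x, y, z].
In Python, from plant import manip gives the robot as it stands.
- The arm moves only by the tool play_rows, never from a script. Its argument "moves" is text: rows parted by semicolons, each of 7 numbers parted by spaces: the turn, a rotation vector about the tool's x, y, z in units of 6 degrees (1.0 is 6 degrees), then the shift along the tool's x, y, z in units of 25 mm (1.0 is 25 mm), then the closure, from 0 (fully open) to 1 (shut). In form: wx wy wz dx dy dz hand; .... A call has 1 to 20 rows; each row shifts and turns the commanded pose from where the row before left it, along the tool's axes as they then stand; what a row does not reach is not made up. A row lasts 1/12 s, in which the tool goes at most 41.7 mm and 7.16 degrees, less where a joint would pass 70% of its speed; a pose out of reach is approached as far as the arm can. A call is refused whole if a number of a shift passes 1 or a number of a turn 1, either way. A call with a gripper value outside its range is refused whole. The fingers move at their own pace and stop on an object; "grip_force" is the grip in N (left out, the last holds). Time passes only in rows, so rows that do not move let the fingers close. It gives the time, the measured TCP pose, the force, the opening and the grip force at its end, in the units of the state.
- manip.read_state(): the state, without advancing time (a new reading comes with each control period).
- manip.capture(name): name is "scene" or "side" or "wrist"; returns a dict with "color" (420x560x3 uint8, red, green, blue), "fx", "fy", "cx", "cy" (pixels), "T" (4x4, takes a point from camera to world coordinates); the wrist camera has in their place "hand_eye" (4x4, takes a point from camera to tool coordinates, whose origin is the TCP and whose axes are the flange's). Camera axes: x right, y down, z forward; pixel columns grow to the right and rows downward; lengths in m; the calibration is good to about 2 mm. The wrist camera is an equidistant fisheye: a pixel r from the principal point sees the ray r / f radians off the axis. A picture is of the moment at which its call begins: read the wrist's pose just before it. There is no depth.
- manip.finish_job(): hands the job in; it is judged then, once.
The state is a dict: "time_s": time; "joint_positions": joint angles; "joint_vel": joint speeds; "effort": joint torques, N m; "eef_pos": TCP position; "tool_rot": TCP orientation; "wrist_force": force on the tool from outside, world axes, zero at the start; "wrist_torque": the same for the moment, N m; "opening": finger opening in m; "finger_force": force on a finger pad.
Only numpy, scipy, OpenCV 4.12 (cv2) and the standard library are available. Lean on these libraries where they do the work, as an engineer would, in place of code of your own. Each camera call takes 0.05 s, during which the arm holds its last target. There are 200 camera calls.

### The job

Pick up the blue spring clip by squeezing its two handles, and bring it to the free upright edge of the score card so that the edge stands well in between the wide-open jaws, clear of both of them, with the clip held level and up off the stool. Finish while still holding it there, squeezed wide open, so that a player can tuck a score slip in beside the card. Do not push the card or its stand about, and leave the rooks, the ashtray and the egg timer where they are.

Things in the scene. Friction and masses are not known exactly. Their poses are not given: they have to be found in the camera images.
- clip: Big blue plastic spring clip lying on its side, 32 mm tall, 119 mm long, 50 to 85 g in all. Origin: underside of the grey hinge barrel (16 mm across), on the surface at the start. x points along the clip to its black rubber jaw blocks, z up along the hinge. Two mirrored halves, 30 mm tall, left at +y, right at -y. Jaws reach to x = 58 mm; two 4 mm thick handles run from x = -10 to -61 mm.
- clip_grip (a point): Place to squeeze (along the clip's y): midway between the handles, 32 mm behind the hinge, 22 mm above the underside; axes as the clip. At rest the handles splay in a V, outer width 33 mm at x = -10, 43 mm here, 55 mm at the tail; fully squeezed they stand parallel, 30 mm wide, at a stop. Needs 4 N per finger here to start opening, 8 N to open fully; 15 to 25 N holds it at the stop.
- half_left (a joint): Turn of the left half about the hinge, rad: 0 shut, 0.22 fully open (stop); over 0.15 is wide open. A spring shuts it. Both halves always turn equally, so the clip stays symmetric about its x axis.
- half_right (a joint): The same for the right half: 0 shut, 0.22 fully open.
- tip_left (a point): Inner face of the left jaw at its very tip, 15 mm above the clip's underside. Shut, the two tips are 2 mm apart; fully squeezed 27 mm, and 21 mm at the inner ends of the rubber blocks, 14 mm further in.
- tip_right (a point): Inner face of the right jaw at its very tip, at half height (15 mm above the clip's underside).
- card_stand: White 3 mm score card with blue lines, upright in a loose wooden stand (0.6 to 0.85 kg). Origin: underside, below the card's middle; x along the card away from its free edge, y square to its faces. Base x = -33 to 57 mm, 60 wide, 18 high. Card x = -41 (free upright edge, 8 mm out past the base) to 41 mm, top at z = 118 mm; a 12 x 22 mm post, 125 mm high, holds its other end.
- card_edge (a point): Point on the free upright edge of the card, 70 mm above the surface, about the middle of the visible edge; same axes as the card_stand: +x into the card, y square to its faces.
- rook_a: Bystander, to be left alone. Cream plastic rook, 32 mm across the foot, 49 mm tall; origin under its centre.
- rook_b: Bystander, to be left alone. Cream plastic rook like rook_a; origin under its centre.
- ashtray: Bystander, to be left alone. Small empty glass ashtray, round, 80 mm across, 26 mm high; origin under its centre. (Not listed: a fixed wooden roll-top box, 72 mm tall, at the far side of the stool, beyond x = 0.76 m.)
- timer: Bystander, to be left alone. Orange egg timer with white dial ring, 47 mm across, 55 mm tall; origin under its centre.
Not all that is in view belongs to the job. There is more than one size of the clip; the job needs the middle-sized.

How it is judged:
By the outcome, as a careful person would: the job done as asked, in the order asked, and still so for the second after the job is handed in, while the arm keeps its last pose, push and grip.
It also fails if it takes over 35 s, if anything falls off the work surface, if the arm or the gripper's body presses on something with over 40 N, if the wrist force passes 120 N, or if a joint passes its speed limit or range.

## Working session

There is one attempt and no reset: what is moved stays moved. The work goes in short steps, Python scripts to look and compute and a tool call to move; the robot and the scene stay as the last step left them, time stands still between calls to the robot, and variables do not carry over. Pictures are saved under pics/ and viewed, at most 10 in all, crops included, and the job is handed in when it is done.

Besides the shell and the picture viewer there is one more tool, called after "Call:" as a command line: name --argument value ..., lists and objects as JSON in quotes. play_rows: Moves the arm, as the interface text tells. Its arguments: {"type":"object","properties":{"moves":{"type":"string"},"grip_force":{"type":"number"}},"required":["moves"]}

```bash
mkdir -p pics
cat > h.py <<'E'
import numpy as np, cv2, pickle
from plant import manip
def cap(n):
    s=manip.read_state(); c=manip.capture(n); c['s']=s; return c
def save(n,f):
    c=cap(n); cv2.imwrite('pics/'+f+'.png',c['color'][:,:,::-1]); pickle.dump(c,open('pics/'+f+'.pkl','wb')); return c
def ray(c,u,v):
    d=np.array([(u-c['cx'])/c['fx'],(v-c['cy'])/c['fy'],1]); return c['T'][:3,3],c['T'][:3,:3]@d
def atz(c,u,v,z):
    o,d=ray(c,u,v); return o+d*(z-o[2])/d[2]
def proj(c,p):
    q=np.linalg.inv(c['T'])@np.append(p,1); return [c['fx']*q[0]/q[2]+c['cx'],c['fy']*q[1]/q[2]+c['cy']]
E
python3 - <<'E'
from h import *
a=save('scene','s0');b=save('side','d0')
for c in(a,b): print(c['fx'],c['T'].round(3).tolist())
print(a['s'])
cv2.imwrite('pics/both.png',cv2.resize(np.vstack([a['color'],b['color']])[:,:,::-1],None,fx=1,fy=1)[:, :])
E
```

```text
502.7705096384061 [[0.477, 0.699, -0.532, 1.104], [0.879, -0.377, 0.292, -0.281], [0.003, -0.607, -0.795, 0.897], [0.0, 0.0, 0.0, 1.0]]
479.3363653916621 [[0.736, -0.39, 0.554, 0.039], [-0.677, -0.436, 0.592, -0.569], [0.011, -0.811, -0.585, 0.626], [0.0, 0.0, 0.0, 1.0]]
{'time_s': 0.0, 'joint_positions': array([ 1.07673634e+00,  2.63543485e-01, -4.89477615e-02,  1.25938000e+00,
        1.96758694e-05,  1.41550965e+00]), 'joint_vel': array([-8.05736244e-04, -1.82939293e-05,  1.70886441e-03, -8.16277168e-04,
        2.57771021e-04,  1.60720715e-03]), 'effort': array([ 3.42153347e-03, -6.37615013e+01,  3.84564042e+01,  1.37304873e-02,
        2.35005888e-05, -2.96828887e-05]), 'eef_pos': array([0.17433701, 0.49492282, 0.23081046]), 'tool_rot': array([-1.80773210e-04,  1.68577796e-01,  9.85688205e-01, -5.06241948e-04]), 'wrist_force': array([-0.71804478,  0.49732564, -0.3650554 ]), 'wrist_torque': array([ 0.01075171, -0.03909136,  0.0275768 ]), 'finger_force': 0.0, 'opening': 0.08575825854963921}
```

View pics/s0.png

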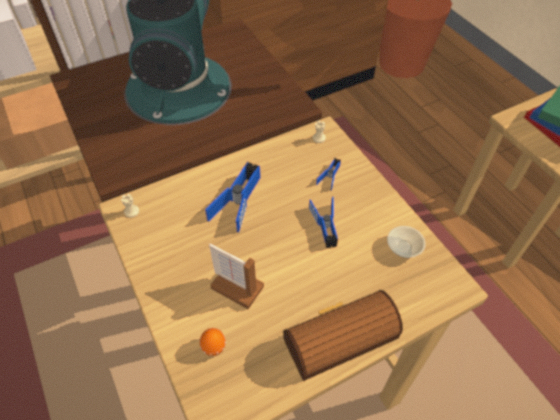

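View pics/d0.png

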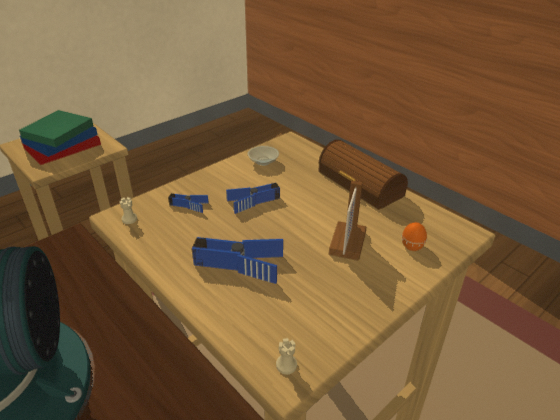

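Candidates in the scene picture: the large clip (237,195), middle clip (325,222) and small clip (330,172). I choose the middle one; in the side picture it is at (253,195). I'll check it in a close crop alongside the card at (235,275).

Run:
```python
from h import *
a=pickle.load(open('pics/s0.pkl','rb'));b=pickle.load(open('pics/d0.pkl','rb'))
f=lambda im,x,y,w,h:cv2.resize(im[y:y+h,x:x+w,::-1],(400,300),interpolation=cv2.INTER_CUBIC)
t=np.vstack([np.hstack([f(a['color'],290,190,80,60),f(b['color'],215,165,80,60)]),np.hstack([f(a['color'],185,235,100,75),f(b['color'],300,170,120,90)])])
cv2.imwrite('pics/crop.png',t)
print(proj(a,a['s']['eef_pos']))
for u,v,z in((331,240,.0),(325,218,.03)):print(atz(a,u,v,z))
# lengths of three clips
for p,q in (((207,213),(255,168)),((332,243),(312,203)),((318,182),(338,162))):
  P,Q=atz(a,*p,.03),atz(a,*q,.03);print(P,Q,np.linalg.norm(P-Q))
```

```text
[np.float64(375.79444339215763), np.float64(-6.644562335029633)]
[0.62598191 0.1043441  0.        ]
[0.58758999 0.11023676 0.03      ]
[ 0.45511862 -0.10699218  0.03      ] [0.38764861 0.04290931 0.03      ] 0.16438570002691788
[0.64927539 0.08931107 0.03      ] [0.53914011 0.10656508 0.03      ] 0.11147861106682265
[0.49349498 0.14942928 0.03      ] [0.462974   0.22246087 0.03      ] 0.0791526579140679
```

View pics/crop.png

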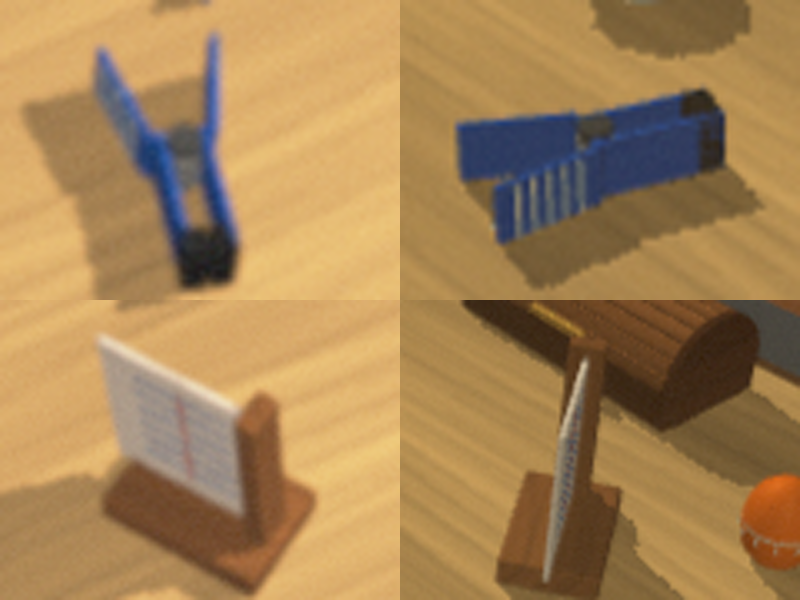

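The crop confirms the middle clip, lying on its side. In the scene picture its hinge top is at (326.6,217), its tails are at (310,199.6) and (332.6,197.2), and its jaws point down in the image. The card's free top corner is at (210,244) in the scene picture, and the post is at its far end.

```bash
cat > fit.py <<'E'
from h import *
from scipy.optimize import least_squares
def fit(obs,x0):
    def w(x,p): c,s=np.cos(x[2]),np.sin(x[2]); return np.array([x[0]+c*p[0]-s*p[1],x[1]+s*p[0]+c*p[1],p[2]])
    f=lambda x:np.concatenate([np.array(proj(c,w(x,p)))-uv for c,p,uv in obs])
    r=least_squares(f,x0,loss='soft_l1'); return r.x,f(r.x).reshape(-1,2).round(1).tolist()
E
python3 - <<'E'
from fit import *
a=pickle.load(open('pics/s0.pkl','rb'));b=pickle.load(open('pics/d0.pkl','rb'))
L=.0275;H=.031
obs=[(a,(0,0,.032),(326.6,217)),(b,(0,0,.032),(254,190.5)),
# jaws toward +x: 
(a,(-.061,-L,H),(310,199.6)),(a,(-.061,L,H),(332.6,197.2)),(b,(-.061,L,H),(226.6,189.4)),(b,(-.061,-L,H),(234.4,201.6))]
print(fit(obs,[.59,.11,-.1]))
m=.001
for name,x0 in(('card',[.6,-.1,.3]),):
  obs=[(a,(-41*m,0,118*m),(210,244.3)),(a,(35*m,0,118*m),(245,263)),(a,(51*m,0,125*m),(251.5,258.5)),
  (a,(57*m,-30*m,0),(247,306)),(a,(57*m,30*m,18*m),(263.5,284.5)),
  (b,(-33*m,-30*m,18*m),(360,256)),(b,(-33*m,30*m,18*m),(329.3,249)),(b,(57*m,30*m,18*m),(337.5,222)),(b,(57*m,-30*m,18*m),(366,226.5)),(b,(47*m,0,125*m),(356.5,182.5))]
  r=fit(obs,x0);print(r)
  x=r[0]
  for p in((-41,0,118),(-41,0,18),(41,0,118),(-33,-30,18),(-33,30,18),(57,-30,18),(57,30,18)):
    c,s=np.cos(x[2]),np.sin(x[2]);q=np.array([x[0]+(c*p[0]-s*p[1])*m,x[1]+(s*p[0]+c*p[1])*m,p[2]*m])
    print(p,q.round(3),np.round(proj(a,q)),np.round(proj(b,q)))
for n,u,v in(('ash',406,249),('timer',212,348),('ra',130,211),('rb',319,138),('big',238,190),('small',330,174)):print(n,atz(a,u,v,0.01).round(3))
E
```

```text
(array([ 0.59522415,  0.10961801, -0.34553623]), [[0.1, 3.1], [1.7, -1.1], [-1.3, 0.1], [0.6, -0.3], [-1.2, -0.3], [-1.2, 1.0]])
(array([ 0.62574073, -0.13038726,  0.54227743]), [[-1.3, 0.7], [-1.9, -0.1], [-1.1, 6.3], [0.6, 5.0], [0.1, -1.5], [-0.7, -1.4], [-1.1, -0.5], [-0.4, -1.0], [0.1, -0.2], [-0.5, 0.1]])
(-41, 0, 118) [ 0.591 -0.152  0.118] [209. 245.] [348. 212.]
(-41, 0, 18) [ 0.591 -0.152  0.018] [214. 272.] [343. 254.]
(41, 0, 118) [ 0.661 -0.109  0.118] [246. 264.] [355. 187.]
(-33, -30, 18) [ 0.613 -0.173  0.018] [209. 286.] [359. 255.]
(-33, 30, 18) [ 0.582 -0.122  0.018] [226. 263.] [328. 248.]
(57, -30, 18) [ 0.69  -0.127  0.018] [247. 307.] [366. 226.]
(57, 30, 18) [ 0.659 -0.075  0.018] [264. 283.] [337. 221.]
ash [0.725 0.227 0.01 ]
timer [ 0.73  -0.219  0.01 ]
ra [ 0.354 -0.251  0.01 ]
rb [0.357 0.236 0.01 ]
big [ 0.413 -0.014  0.01 ]
small [0.472 0.197 0.01 ]
```

Call:
play_rows --moves "0 0 0 -0.5 -0.2 0 0; 0 0 0 -0.98 -0.44 0 0;0 0 0 -0.98 -0.44 0 0;0 0 0 -0.98 -0.44 0 0;0 0 0 -0.98 -0.44 0 0;0 0 0 -0.98 -0.44 0 0;0 0 0 -0.98 -0.44 0 0;0 0 0 -0.98 -0.44 0 0;0 0 0 -0.98 -0.44 0 0;0 0 0 -0.98 -0.44 0 0;0 0 0 -0.98 -0.44 0 0;0 0 0 -0.98 -0.44 0 0;0 0 0 -0.98 -0.44 0 0;0 0 0 -0.98 -0.44 0 0;0 0 0 -0.98 -0.44 0 0;0 0 0 -0.98 -0.44 0 0;0 0 0 -0.98 -0.44 0 0;0 0 0 -0.98 -0.44 0 0;0 0 0 -0.98 -0.44 0 0;0 0 0 -0.98 -0.44 0 0" --grip_force 20

```text
time_s: 1.77
eef_pos: [0.5549, 0.1333, 0.231]
tool_rot: [-0.0, 0.169, 0.986, -0.0]
wrist_force: [-0.2, 0.6, 0.1]
opening: 0.0858
finger_force: 0.0
```

Call:
play_rows --moves "0 0 0 -0.5 -0.3 0 0;0 0 0 0 0 1 0;0 0 0 0 0 1 0;0 0 0 0 0 1 0;0 0 0 0 0 0.5 0;0 0 0 0 0 0 0;0 0 0 0 0 0 0"

```text
time_s: 2.35
eef_pos: [0.563, 0.1234, 0.1438]
tool_rot: [-0.001, 0.169, 0.986, -0.0]
wrist_force: [0.4, 0.9, 0.9]
opening: 0.0858
finger_force: 0.0
```

```bash
cat >> h.py <<'E'
from scipy.spatial.transform import Rotation as Ro
def tool(s):
    q=s['tool_rot']; T=np.eye(4); T[:3,:3]=Ro.from_quat([q[1],q[2],q[3],q[0]]).as_matrix(); T[:3,3]=s['eef_pos']; return T
def wray(c,u,v):
    x,y=(u-c['cx'])/c['fx'],(v-c['cy'])/c['fy']; r=np.hypot(x,y)+1e-12
    d=np.array([np.sin(r)*x/r,np.sin(r)*y/r,np.cos(r)]); T=tool(c['s'])@c['hand_eye']; return T[:3,3],T[:3,:3]@d
def watz(c,u,v,z):
    o,d=wray(c,u,v); return o+d*(z-o[2])/d[2]
def wproj(c,p):
    q=np.linalg.inv(tool(c['s'])@c['hand_eye'])@np.append(p,1); t=np.arctan2(np.hypot(q[0],q[1]),q[2]); h=np.hypot(q[0],q[1])
    return [c['cx']+c['fx']*t*q[0]/h,c['cy']+c['fy']*t*q[1]/h]
E
python3 - <<'E'
from h import *
c=save('wrist','w1');print(c['s']['eef_pos'],c['s']['tool_rot'],c['s']['time_s'],c['hand_eye'].round(3).tolist(),c['fx'])
x=np.array([.5952,.1096,-.3455])
for p in((0,0,32),(-61,-27.5,31),(-61,27.5,31),(58,0,30)):
  cc,s=np.cos(x[2]),np.sin(x[2]);q=np.array([x[0]+(cc*p[0]-s*p[1])*.001,x[1]+(s*p[0]+cc*p[1])*.001,p[2]*.001]);print(p,np.round(wproj(c,q)))
E
```

```text
[0.56298512 0.12337165 0.14375958] [-5.74453617e-04  1.68505398e-01  9.85700557e-01 -1.13676525e-04] 2.35 [[-0.0, -0.963, -0.269, 0.067], [1.0, 0.0, -0.0, -0.0], [0.0, -0.269, 0.963, -0.143], [0.0, 0.0, 0.0, 1.0]] 325.19226210127806
(0, 0, 32) [274. 242.]
(-61, -27.5, 31) [240. 170.]
(-61, 27.5, 31) [308. 170.]
(58, 0, 30) [273. 299.]
```

View pics/w1.png

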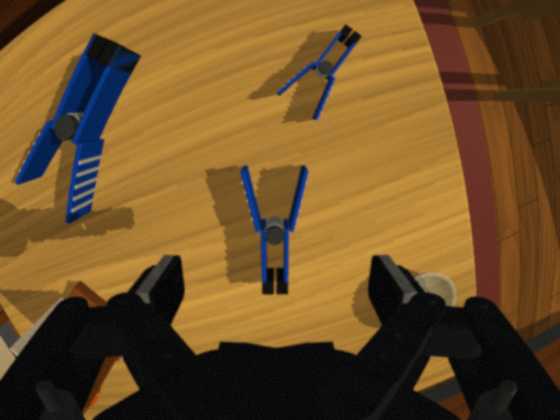

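The wrist view shows the middle clip under the gripper, hinge top at (275,232), tails at (243,168) and (305,168), and jaw tips at (275,293). The fingers are clear of the ashtray.

Run:
```python
from fit import *
c=pickle.load(open('pics/w1.pkl','rb'))
obs=[((0,0,.032),(275,231)),((-.061,-.0265,.031),(243.5,168)),((-.061,.0265,.031),(305,168)),((.058,0,.031),(275,294))]
def w(x,p): cc,s=np.cos(x[2]),np.sin(x[2]); return np.array([x[0]+cc*p[0]-s*p[1],x[1]+s*p[0]+cc*p[1],p[2]])
f=lambda x:np.concatenate([np.array(wproj(c,w(x,p)))-uv for p,uv in obs])
r=least_squares(f,[.595,.11,-.34]);print(r.x,r.fun.round(1))
g=w(r.x,(-.032,0,.022));T=tool(c['s']);print(g,T[:3,:3].T@(g-T[:3,3])/.025)
print('yaw err',r.x[2]-np.arctan2(-T[1,0],-T[0,0]))
```

```text
[ 0.59153864  0.11192552 -0.334152  ] [-0.3  6.2 -2.5 -3.3  2.7 -3.6  0.1  1.9]
[0.5613086  0.12242051 0.022     ] [ 0.04528511 -0.05612812  4.87045965]
yaw err 0.004474666733759569
```

Call:
play_rows --moves "0 0 0 0.04 -0.06 0.8 0;0 0 0 0 0 1 0;0 0 0 0 0 1 0;0 0 0 0 0 1 0;0 0 0 0 0 0.8 0;0 0 0 0 0 0.6 0;0 0 0 0 0 0.3 0;0 0 0 0 0 0 0;0 0 0 0 0 0 0"

```text
time_s: 3.15
eef_pos: [0.5627, 0.1222, 0.0073]
tool_rot: [0.001, 0.169, 0.986, 0.0]
wrist_force: [0.1, 0.0, 0.4]
opening: 0.0854
finger_force: 0.0
```

Call:
play_rows --moves "0 0 0 0 0 0 0.3;0 0 0 0 0 0 0.4;0 0 0 0 0 0 0.5;0 0 0 0 0 0 0.6;0 0 0 0 0 0 0.8;0 0 0 0 0 0 1;0 0 0 0 0 0 1;0 0 0 0 0 0 1;0 0 0 0 0 0 1;0 0 0 0 0 0 1;0 0 0 0 0 0 1;0 0 0 0 0 0 1"

```text
time_s: 4.15
eef_pos: [0.5625, 0.1223, 0.0072]
tool_rot: [0.001, 0.169, 0.986, 0.0]
wrist_force: [-2.5, 0.9, 7.8]
opening: 0.029
finger_force: 19.5
```

Call:
play_rows --moves "0 0 0 0 0 -0.1 1;0 0 0 0 0 -0.3 1;0 0 0 0 0 -0.5 1;0 0 0 0 0 -0.6 1;0 0 0 0 0 -0.5 1;0 0 0 0 0 -0.2 1;0 0 0 0 0 0 1;0 0 0 0 0 0 1;0 0 0 0 0 0 1"

```text
time_s: 4.9
eef_pos: [0.5617, 0.1221, 0.0606]
tool_rot: [-0.0, 0.169, 0.986, -0.0]
wrist_force: [-0.5, 0.0, -0.8]
opening: 0.0288
finger_force: 20.1
```

Run:
```python
from h import *
c=save('wrist','w2');a=save('scene','s2');b=save('side','d2');s=b['s'];print(s['eef_pos'],s['tool_rot'],s['wrist_force'],s['opening'])
f=lambda im,x,y,w,h:cv2.resize(im[y:y+h,x:x+w,::-1],(400,300),interpolation=cv2.INTER_CUBIC)
t=np.vstack([np.hstack([f(a['color'],285,160,100,75),f(b['color'],190,120,120,90)]),np.hstack([f(c['color'],200,180,160,120),f(c['color'],0,0,560,420)])])
cv2.imwrite('pics/c2.png',t)
```

```text
[0.5616287  0.12210064 0.06057316] [-5.81024454e-04  1.68582061e-01  9.85687439e-01 -1.53063415e-04] [ 0.31634424  0.1205737  -0.54733395] 0.028915813773431904
```

View pics/c2.png

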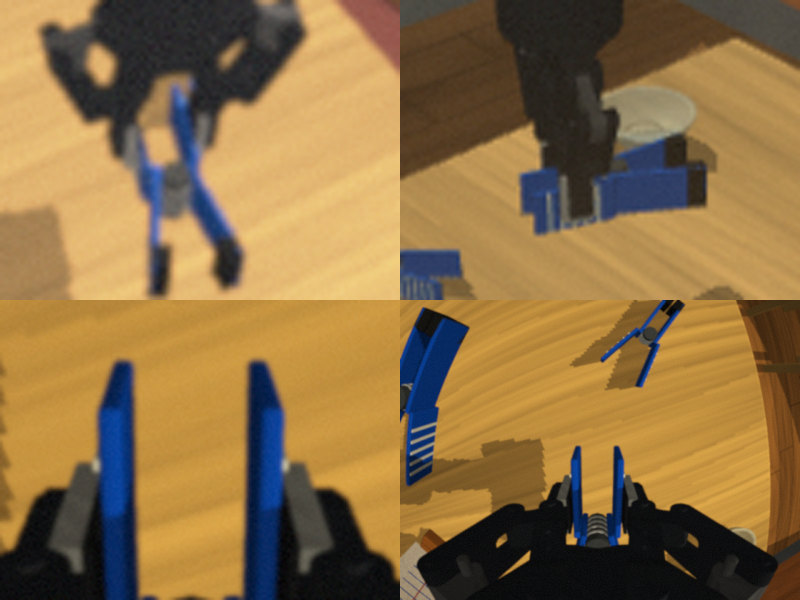

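The clip is held wide open and looks level (scene hinge at (329.5,203), side near jaw end at (282,170)–(281.5,181.5)). I'll fit its pose in the hand.

Run:
```python
from fit import *
L=lambda n:pickle.load(open(f'pics/{n}.pkl','rb'))
a,b,c=L('s2'),L('d2'),L('w2')
T=tool(c['s'])
obs=[(a,'h',(0,0,.032),(329.5,203)),(a,'',(.058,1,.030),(344.5,220.8)),(a,'',(.058,-1,.030),(325,222)),(a,'',(.058,-1,0),(324.5,233)),(a,'',(.058,1,0),(342.5,231.5)),
(b,'',(.058,-1,.031),(282,170.4)),(b,'',(.058,-1,0),(281.5,181.5)),(b,'',(.058,1,.031),(275.5,160.5)),
(b,'',(-.061,.014,.031),(226.3,171.6)),(c,'',(-.061,-.013,.031),(246,204.8)),(c,'',(-.061,.013,.031),(304,204.8))]
def w(x,p):
  p=np.array(p); 
  if abs(p[1])==1:p[1]*=x[5]
  return x[:3]+Ro.from_euler('ZY',x[3:5]).apply(p)
f=lambda x:np.concatenate([(np.array((wproj if o[0] is c else proj)(o[0],w(x,o[2])))-o[3]) for o in obs])
r=least_squares(f,[.592,.111,.055,-.34,0,.018],loss='soft_l1');print(r.x.round(4));print(f(r.x).reshape(-1,2).round(1).tolist())
x=r.x
print('hinge in tool',T[:3,:3].T@(x[:3]-T[:3,3]))
```

```text
[ 0.5908  0.1117  0.0505 -0.3398 -0.0797  0.0196]
[[-1.5, -0.3], [-0.5, 2.5], [-0.3, 3.8], [-0.6, 2.3], [0.2, 1.4], [-1.7, -2.2], [-0.3, -1.4], [-2.1, -0.9], [-3.5, 3.8], [-1.6, -0.0], [4.4, 0.1]]
hinge in tool [-0.03092267 -0.00010675  0.01009943]
```

Call:
play_rows --moves "0 0 0 0.1 -0.3 -0.2 1;0 0 0 0.2 -0.6 -0.3 1;0 0 0 0.24 -0.76 -0.3 1;0 0 0 0.24 -0.76 -0.3 1;0 0 0 0.24 -0.76 -0.2 1;0 0 0 0.24 -0.76 -0.2 1;0 0 0 0.24 -0.76 -0.1 1;0 0 0 0.24 -0.6 0 1;0 0 0 0.1 -0.4 0 1;0 0 -0.5 0 -0.12 0 1;0 0 -0.9 0 0 0 1;0 0 -0.9 0 0 0 1;0 0 -0.9 0 0 0 1;0 0 -0.9 0 0 0 1;0 0 -0.9 0 0 0 1;0 0 -0.9 0 0 0 1;0 0 -0.9 0 0 0 1;0 0 -0.9 0 0 0 1;0 0 -0.7 0 0 0 1;0 0 0 0 0 0 1"

```text
time_s: 6.72
eef_pos: [0.4699, -0.0002, 0.1016]
tool_rot: [0.0, -0.269, 0.963, -0.0]
wrist_force: [0.9, -0.8, -0.3]
opening: 0.0291
finger_force: 20.1
```

Call:
play_rows --moves "0 0 0 0.15 -0.3 0 1;0 0 0 0.33 -0.64 0 1;0 0 0 0.33 -0.64 0 1;0 0 0 0.33 -0.64 0 1;0 0 0 0.33 -0.64 0 1;0 0 0 0.33 -0.64 0 1;0 0 0 0.33 -0.64 0 1;0 0 0 0.33 -0.64 0 1;0 0 0 0.33 -0.64 0 1;0 0 0 0.33 -0.64 0 1;0 0 0 0.33 -0.64 0 1;0 0 0 0.33 -0.64 0 1;0 0 0 0.18 -0.34 0 1;0 0 0 0 0 0.3 1;0 0 0 0 0 0.5 1;0 0 0 0 0 0.5 1;0 0 0 0 0 0.3 1;0 0 0 0 0 0 1;0 0 0 0 0 0 1"

```text
time_s: 8.3
eef_pos: [0.484, -0.2149, 0.0611]
tool_rot: [-0.0, -0.267, 0.964, 0.0]
wrist_force: [0.1, 0.5, -0.8]
opening: 0.0289
finger_force: 20.1
```

Run:
```python
from h import *
c=save('wrist','w3');a=save('scene','s3');b=save('side','d3');s=b['s'];print(s['eef_pos'],s['tool_rot'],s['wrist_force'],s['opening'])
f=lambda im,x,y,w,h,W=800,H=600:cv2.resize(im[y:y+h,x:x+w,::-1],(W,H),interpolation=cv2.INTER_CUBIC)
t=np.vstack([np.hstack([f(a['color'],165,185,100,150,400,600),f(b['color'],255,170,120,180,400,600)])])
cv2.imwrite('pics/c3.png',t)
```

```text
[ 0.48455813 -0.21530467  0.06181866] [ 2.33717864e-04 -2.67149481e-01  9.63655039e-01 -2.56040758e-04] [-0.25181611  0.12696155  0.35311382] 0.028982689381858332
```

View pics/c3.png

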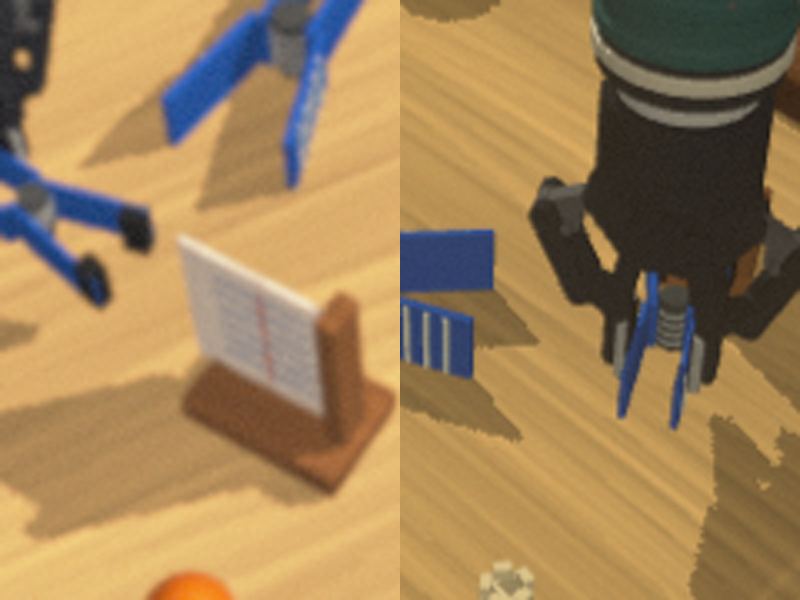

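View pics/w3.png

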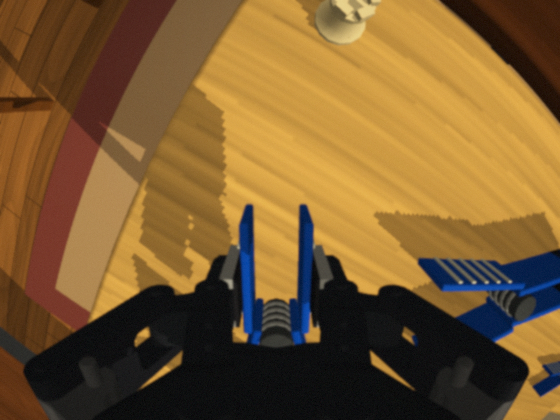

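The scene crop shows the clip short of the card's free edge (top (210,244.5), bottom (215.8,274.5)) and roughly in line with it. Hinge top is at (173.8,234.3) and left jaw end at (203,237.5). Nothing else has moved. I'll check pitch and alignment by overlaying the model.

Run:
```python
from fit import *
L=lambda n:pickle.load(open(f'pics/{n}.pkl','rb'))
a,b,c=L('s3'),L('d3'),L('w3')
T=tool(c['s']);print('yaw',np.arctan2(-T[1,0],-T[0,0]))
up=lambda im,x,y,w,h,W,H:cv2.resize(im[y:y+h,x:x+w,::-1],(W,H),interpolation=cv2.INTER_CUBIC)
def draw(pit,dz):
  # tool->clip : x=-tool x, y=tool y, z=-tool z ; pitch about grip
  R=T[:3,:3]@np.diag([-1,1,-1])@Ro.from_euler('Y',pit).as_matrix()
  g=T[:3,3]+np.array([0,0,dz])
  W=lambda p:g+R@(np.array(p)-[.0315,0,0]*0+np.array([.0315,0,0]))if 0 else g+R@(np.array(p)+np.array([.0315,0,0]))
  A=up(a['color'],165,205,60,60,400,400).copy();B=up(b['color'],305,240,60,70,400,466).copy()[:400]
  def ln(p,q,col):
    for im,cam,ox,oy in((A,a,165,205),(B,b,305,240)):
      P=[tuple(int(v) for v in (np.array(proj(cam,W(k)))-[ox,oy])*6.667) for k in(p,q)];cv2.line(im,P[0],P[1],col,1)
  for s in(1,-1):
    for z in(0,.03):
      ln((.058,s*.0135,z),(.044,s*.0105,z),(0,255,0)); ln((-.061,s*.015,z),(-.010,s*.015,z),(0,255,255)); ln((-.061,s*.011,z),(-.010,s*.011,z),(0,200,255))
    ln((.058,s*.0135,0),(.058,s*.0135,.03),(0,255,0));ln((-.061,s*.015,0),(-.061,s*.015,.03),(0,255,255))
  ln((0,0,.032),(0,.008,.032),(255,0,255));ln((0,-.008,.032),(0,0,.032),(255,0,255));ln((-.008,0,.032),(.008,0,.032),(255,0,255))
  return np.hstack([A,B])
t=np.vstack([draw(0,-.0075),draw(-.08,-.0105+.0)])
cv2.imwrite('pics/o3.png',cv2.resize(t,(800,800))[:, :] if 0 else cv2.resize(t,(600,600)))
```

```text
yaw 0.5406745131066423
```

View pics/o3.png

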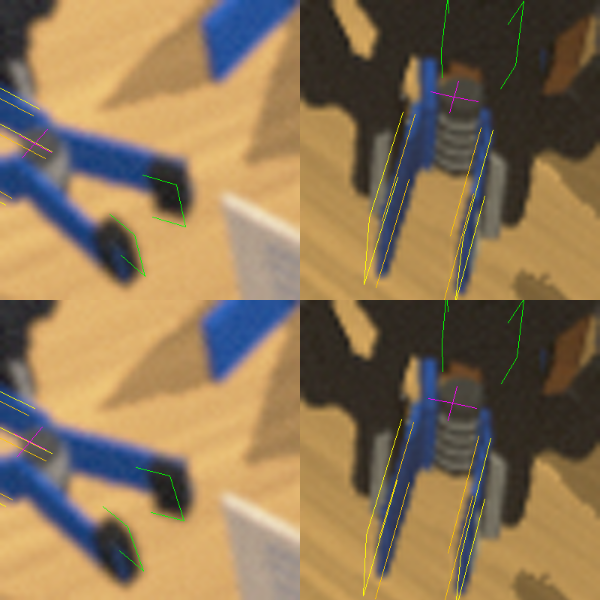

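Run:
```python
from fit import *
L=lambda n:pickle.load(open(f'pics/{n}.pkl','rb'))
b0,b,c=L('d0'),L('d2'),L('w2')
T=tool(c['s'])
up=lambda im,x,y,w,h:cv2.resize(im[y:y+h,x:x+w,::-1],(w*5,h*5),interpolation=cv2.INTER_CUBIC)
def draw(cam,R,o,opn,ox,oy):
  A=up(cam['color'],ox,oy,80,60).copy()
  def ln(p,q,col):
    P=[tuple(int(v) for v in (np.array(proj(cam,o+R@np.array(k)))-[ox,oy])*5) for k in(p,q)];cv2.line(A,P[0],P[1],col,1)
  for s in(1,-1):
   for z in(0,.030):
    if opn: ln((.058,s*.0135,z),(.044,s*.0105,z),(0,255,0));ln((-.061,s*.015,z),(-.010,s*.015,z),(0,255,255))
    else: ln((.058,s*.001,z),(.044,s*.001,z),(0,255,0));ln((-.061,s*.0275,z),(-.010,s*.0165,z),(0,255,255))
   if opn: ln((.058,s*.0135,0),(.058,s*.0135,.03),(0,255,0));ln((-.061,s*.015,0),(-.061,s*.015,.03),(0,255,255))
   else: ln((.058,s*.001,0),(.058,s*.001,.03),(0,255,0));ln((-.061,s*.0275,0),(-.061,s*.0275,.03),(0,255,255))
  ln((0,-.008,.032),(0,.008,.032),(255,0,255));ln((-.008,0,.032),(.008,0,.032),(255,0,255))
  return A
R0=Ro.from_euler('Z',-.34).as_matrix()
def held(p,dz=-.0075):
  R=T[:3,:3]@np.diag([-1,1,-1])@Ro.from_euler('Y',p).as_matrix(); return R,T[:3,3]+[0,0,dz]+R@np.array([.0315,0,0])
R,o=held(0);R8,o8=held(-.08,-.010)
S=draw(b0,R0,np.array([.592,.1115,0]),0,215,165)
t=np.vstack([np.hstack([S,draw(b,R,o,1,215,145)]),np.hstack([up(b['color'],215,145,80,60),draw(b,R8,o8,1,215,145)])])
cv2.imwrite('pics/o2.png',t)
```

```text
(no output)
```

View pics/o2.png

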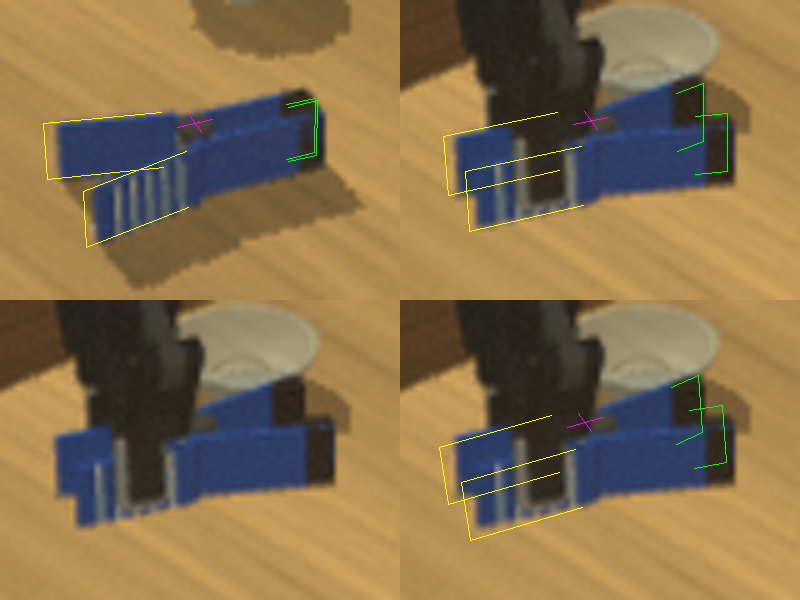

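Handle slopes match the level model, with the clip about 3 mm further forward, and its axis lines up with the card edge to within about 2 mm. I'll advance slowly.

Call:
play_rows --moves "0 0 0 -0.1 0 0 1;0 0 0 -0.2 0 0 1;0 0 0 -0.2 0 0 1;0 0 0 -0.2 0 0 1;0 0 0 -0.2 0 0 1;0 0 0 -0.2 0 0 1;0 0 0 -0.2 0 0 1;0 0 0 -0.2 0 0 1;0 0 0 -0.16 0 0 1;0 0 0 -0.1 0 0 1;0 0 0 0 0 0 1;0 0 0 0 0 0 1;0 0 0 0 0 0 1"

```text
time_s: 9.53
eef_pos: [0.5219, -0.1928, 0.0613]
tool_rot: [-0.0, -0.267, 0.964, 0.0]
wrist_force: [-0.4, -0.1, -1.3]
opening: 0.0288
finger_force: 20.1
```

Run:
```python
from h import *
c=save('wrist','w4');a=save('scene','s4');b=save('side','d4');s=b['s'];print(s['eef_pos'],s['tool_rot'],s['wrist_force'],s['opening'])
f=lambda im,x,y,w,h,W,H:cv2.resize(im[y:y+h,x:x+w,::-1],(W,H),interpolation=cv2.INTER_CUBIC)
t=np.hstack([f(a['color'],165,205,85,100,510,600),f(b['color'],290,160,87,180,290,600)])
cv2.imwrite('pics/c4.png',t)
```

```text
[ 0.52182299 -0.19280495  0.06128349] [-4.80679644e-05 -2.67033612e-01  9.63687215e-01  1.39531396e-05] [-1.10668836  0.35065786 -0.6625597 ] 0.028848557616521713
```

View pics/c4.png

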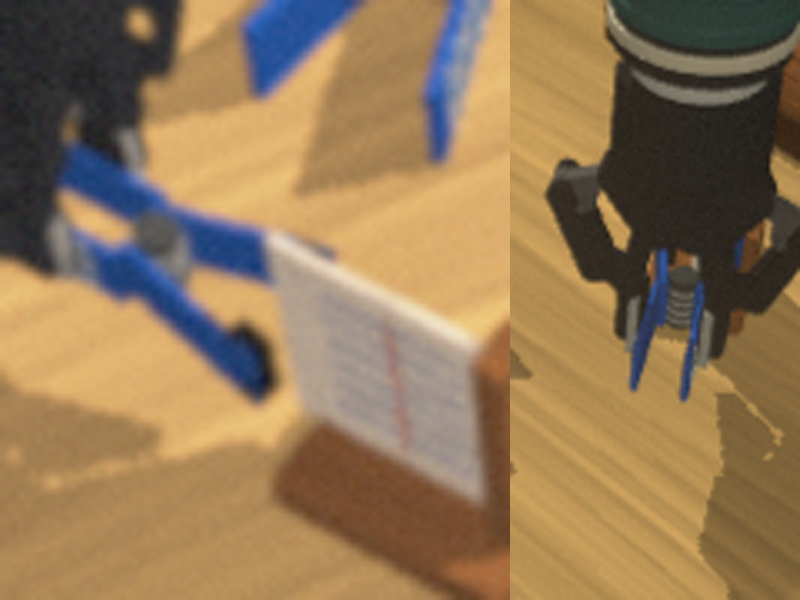

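The scene crop shows the left jaw reaching behind the card, its black tip above the card top at about (335,258). The right jaw is in front, with its tip near (270,365). I'll compute how far each is in.

Run:
```python
from h import *
a=pickle.load(open('pics/s4.pkl','rb'))
x=[.62574,-.13039,.54228];c,s=np.cos(x[2]),np.sin(x[2])
def cf(u,v,z):
  p=atz(a,165+u/6,205+v/6,z);d=p[:2]-x[:2];return (np.array([c*d[0]+s*d[1],-s*d[0]+c*d[1]])*1000).round(1)
print('edge top',cf(270,233,.118),'left tip top',cf(336,258,.084),'right tip top',cf(268,333,.084),'right tip bot',cf(264,400,.054),cf(273,385,.054),'hinge top',cf(157,230,.086))
T=tool(a['s']);p=T[:2,3]-x[:2];print('tcp',c*p[0]+s*p[1],-s*p[0]+c*p[1])
for q in((-41,0,118),(-41,0,70),(-41,0,85),(-30,-13.5,84),(-30,-13.5,54),(-30,13.5,84),(-30,-22,54)):
  w=np.array([x[0]+(c*q[0]-s*q[1])/1e3,x[1]+(s*q[0]+c*q[1])/1e3,q[2]/1e3]);print(q,((np.array(proj(a,w))-[165,205])*6).round())
```

```text
edge top [-40.3   3.4] left tip top [-32.8  22.8] right tip top [-35.2 -11.3] right tip bot [-35.3 -19.1] [-36. -13.] hinge top [-87.6   1.4]
tcp -0.12121233416588373 0.00015178959357103894
(-41, 0, 118) [262. 240.]
(-41, 0, 70) [278. 322.]
(-41, 0, 85) [273. 297.]
(-30, -13.5, 84) [278. 346.]
(-30, -13.5, 54) [287. 394.]
(-30, 13.5, 84) [327. 283.]
(-30, -22, 54) [272. 414.]
```

Insertion is about 5–10 mm and clear on both sides. I'll go 5 mm deeper and shift 1.5 mm sideways to centre, then check forces.

Call:
play_rows --moves "0 0 0 0 0.06 0 1;0 0 0 -0.1 0 0 1;0 0 0 -0.1 0 0 1;0 0 0 0 0 0 1;0 0 0 0 0 0 1;0 0 0 0 0 0 1;0 0 0 0 0 0 1"

```text
time_s: 10.27
eef_pos: [0.5255, -0.1888, 0.0612]
tool_rot: [-0.0, -0.267, 0.964, 0.0]
wrist_force: [0.1, 0.3, -1.3]
opening: 0.0286
finger_force: 20.1
```

Run:
```python
from h import *
a=cap('scene');o=pickle.load(open('pics/s3.pkl','rb'));s=a['s'];print(s['eef_pos'],s['wrist_force'],s['opening'],s['finger_force'])
# card/stand moved? compare post/base region
p,q=[cv2.cvtColor(k['color'],cv2.COLOR_RGB2GRAY)[255:310,235:270].astype(np.float32) for k in(o,a)]
print(cv2.phaseCorrelate(p,q),np.abs(p-q).mean())
```

```text
[ 0.52547638 -0.18884196  0.06123639] [ 0.12112515  0.28315396 -1.30652877] 0.028618615376010275 20.116310119628906
((-0.0282344538281869, 0.041128603914355466), 1.005085504165402) 2.1423376
```

The stand has not moved, there is no contact force, and the grip is steady, so I'm handing in.

```bash
python3 -c "
from plant import manip
print(manip.finish_job())"
```

```text
the job is handed in; nothing more can be done
None
```

I handed the job in with the middle-sized clip squeezed wide open and level about 54 mm above the stool. By my estimate the card's free edge stands about 10–15 mm in between the jaws, clear of both, and the stand has not moved.

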